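Make up the breakfast caddy and the supper caddy

ROBOT

A 6-joint arm with a two-finger parallel gripper is mounted at the origin on a cart in front of the work surface, level with it; the furniture and walls round the work are solid. World frame = base frame: x ahead of the robot, y to its left, z up, the work surface at z = 0. Lengths are in mm, angles in rad, forces in N, time in s.
With the tool pointing down it reaches from about 275 to 825 mm from the base axis. Payload 4.9 kg.
Tool frame: the origin (TCP) lies at the very end of the fingers, on their centre line; the grasp point (between the pads) lies 19 mm behind it; z points along the fingers, y is the line along which they close (so a half turn about z gives the same grasp; the last joint's range is limited). The gripper opens to 85 mm and grips with 20 to 120 N. Pads are 22 mm wide; open, the fingers measure 114 mm over their backs; the gripper's body (76 mm by 85 mm) begins 54 mm behind the grasp point. The pads swing forward as they close: fully open they stand 13 mm farther back than shut.
Start: joints at [-1.404, 0.326, -0.193, 1.052, 0, 1.437], TCP at [162.968, -525.319, 231.281] pointing down, gripper open.
Joint ranges: [-2.65, 2.65], [-0.97, 1.79], [-1.3, 1.35], [-1.93, 2.1], [-1.47, 1.37], [-3.14, 3.14]. Speed limits (rad/s): [2.57, 2.57, 3.14, 3.14, 3.14, 3.14].

INTERFACE

Orientations are given as [roll, pitch, yaw] about the fixed x, y, z axes, in that order (R = Rz(yaw) Ry(pitch) Rx(roll)).
In Python, from bench import bot, solve_ik, imaging gives the robot as it stands. Calls block until the motion is done:
- bot.move_ptp(position, orientation): joint-space move of the TCP to a pose.
- bot.movel(position, rot=None, max_speed=150, threshold=None): straight line of the TCP; rot=None keeps the orientation; max_speed is the mean speed in mm/s. With threshold (N) it stops when the force on the tool has changed by that much, and returns True; else False.
- bot.move_j(angles): joint-space move.
- bot.grip(opening, effort=None): opening from 0.0 (shut) to 1.0 (fully open); effort is the grip in N (None keeps the last); returns when the fingers have stopped.
- bot.dwell(seconds).
- solve_ik(position, orientation): joint angles nearest the present ones, or None.
- bot.get_state(): the state.
- imaging.capture(name): name is "side" or "top" or "wrist"; returns the picture (480x640x3 uint8, blue, green, red); there is no depth.
- imaging.camera_model(name): a dict with "K" (3x3 intrinsics, pixels), "position" and "rotation" of the camera in the world. Camera axes: x right, y up, looking along -z (the intrinsics and any distortion apply to the point x, -y, -z); pixel columns grow to the right and rows downward; lengths in mm; the calibration is good to about 2 mm. A picture is of the moment at which its call begins: read the wrist's pose just before it. camera_model takes no time and is no camera call; for the wrist camera it gives the pose at the moment of the call.
A pose or a line that the arm cannot do raises bot.IKError and nothing moves.
- bot.sign_off(): hands the job in; it is judged then, once.
The state is a dict: "t": time; "qpos": joint angles; "joint_velocities": joint speeds; "effort": joint torques, N m; "tcp_pos": TCP position; "orientation": TCP orientation; "contact_force": force on the tool from outside, world axes, zero at the start; "wrist_torque": the same for the moment, N m; "opening": opening from 0.0 (shut) to 1.0 (fully open); "gripper_force": force on a finger pad.
Only numpy, scipy, OpenCV 4.12 (cv2) and the standard library are available. Lean on these libraries where they do the work, as an engineer would, in place of code of your own. Each camera call takes 0.05 s, during which the arm holds its last target. There are 200 camera calls.

TASK

Make up the two table caddies. Breakfast goes in the light wooden one: stand the juice carton in its high-sided bay and the jam jar in its low bay. Supper goes in the black one: stand the pepper mill in the bay at the end, the spice jar in the bay in the middle, and the tealight in the round recess of the wooden end block. Keep the opened juice carton upright all the time, and leave the tuna tin where it is.

Things in the scene. Friction and masses are not known exactly. Their poses are not given: they have to be found in the camera images.
- breakfast_caddy: Light wooden open caddy, fixed, 100 (x) by 194 mm (y), brass end handles jutting 17 mm. Origin: centre of underside, z up. Two bays, each 88 x 88 mm inside, sides along x and y, floor 6 mm above the underside: the high-sided one (walls 75 mm high) centred at x 0, y -47 mm; the low one (walls 40 mm high) at x 0, y +47 mm. Walls 6 mm thick.
- supper_caddy: Black caddy, brown wooden block at one end, fixed, 88 (x) by 234 (y) by 45 mm high, steel end handles jutting 17 mm. Origin: centre of underside, z up. End bay 76 x 76 mm inside, centred at x 0, y -73 mm; middle bay 76 (x) by 60 (y), at x 0, y +1; both floors at z 6 mm, walls 6 mm. Block y +37 to +117, top z 45; its recess, 54 mm across, floor z 39, at x 0, y +85.
- juice_carton_center (a point): Tall drink carton, off-white and grey with a green gabled top, 66 by 66 mm and 244 mm high, 0.5 kg; square, sides along its x and y axes; the top slants up from 195 mm at the -x side to the fin at +x, so the two y sides are flat to about 215 mm at their middle. Grip it close under the top: it is solid to 238 mm. Its point is on the upright axis, half-way up; its z axis points up.
- jam_jar_center (a point): Glass jar of red jam with a round yellow lid, 110 mm high, body about 68 mm across (roughly round); the lid, 66 mm across, is the top 11 mm; 0.45 kg. Its point is on the upright axis, half-way up; its z axis points up.
- pepper_mill_center (a point): Dark brown turned wooden pepper mill, 150 mm high, 58 mm across the foot, narrower at the waist; the rounded head is about 49 mm across from 109 to 139 mm above its underside, with a small metal knob above; 0.18 kg. Its point is on the upright axis, half-way up; its z axis points up.
- spice_jar_center (a point): Slim round spice jar with a black lid and a dark label, 41 mm across, 105 mm high, 0.11 kg. Its point is on the upright axis, half-way up; its z axis points up.
- tealight_center (a point): Tealight: red wax in a bright metal cup, 38 mm across, 15 mm high, 20 g. Its point is on the upright axis, half-way up; its z axis points up.
- tuna_tin_center (a point): Round tin, 86 mm across and 40 mm high, standing among the stock; it is not wanted and stays where it is. Its point is on the upright axis, half-way up; its z axis points up.
Not all that is in view belongs to the job. Leave any pink look-alike of the part that bears juice_carton_center alone.

How it is judged (in metres and radians):
At the end, for the whole second after the job is handed in: All five stand on the floor of their own bay or recess: within 15 mm of its middle (tealight 12 mm; spice jar 20 mm across the caddy), within 4 mm of seated height, upright within 0.12 rad, at rest; the tin has stayed within 30 mm of its place (angle between each of juice_carton_center, jam_jar_center, pepper_mill_center, spice_jar_center, tealight_center's own z axis and vertical below 0.12 rad and x of juice_carton_center in the frame of breakfast_caddy between -0.015 and 0.015 m and y of juice_carton_center in the frame of breakfast_caddy between -0.062 and -0.032 m and z of juice_carton_center in the frame of breakfast_caddy between 0.124 and 0.132 m and linear speed of each of juice_carton, jam_jar, pepper_mill, spice_jar, tealight below 0.03 m/s and x of jam_jar_center in the frame of breakfast_caddy between -0.015 and 0.015 m and y of jam_jar_center in the frame of breakfast_caddy between 0.032 and 0.062 m and z of jam_jar_center in the frame of breakfast_caddy between 0.057 and 0.065 m and x of pepper_mill_center in the frame of supper_caddy between -0.015 and 0.015 m and y of pepper_mill_center in the frame of supper_caddy between -0.088 and -0.058 m and z of pepper_mill_center in the frame of supper_caddy between 0.077 and 0.085 m and x of spice_jar_center in the frame of supper_caddy between -0.02 and 0.02 m and y of spice_jar_center in the frame of supper_caddy between -0.014 and 0.016 m and z of spice_jar_center in the frame of supper_caddy between 0.0545 and 0.0625 m and x of tealight_center in the frame of supper_caddy between -0.012 and 0.012 m and y of tealight_center in the frame of supper_caddy between 0.073 and 0.097 m and z of tealight_center in the frame of supper_caddy between 0.0425 and 0.0505 m); the robot touches nothing.
It fails at once if the opened juice carton is tipped by more than 0.5 rad (angle between juice_carton_center's own z axis and vertical above 0.5 rad).
It fails at once if the tuna tin is moved by more than 30 mm (distance of tuna_tin_center from where it was at the start of the episode above 0.03 m).
It also fails if it takes over 141 s, if anything falls off the work surface, if the arm or the gripper's body presses on something with over 40 N, if the wrist force passes 120 N, or if a joint passes its speed limit or range.

## Working session

There is one attempt and no reset: what is moved stays moved. The work goes in short steps, each a Python script; the robot and the scene stay as the last script left them, time stands still between calls to the robot, and variables do not carry over. Pictures are saved under pics/ and viewed, at most 14 in all, crops included, and the job is handed in when it is done.

```bash
mkdir -p pics; ls; python3 - <<'E'
from bench import bot, solve_ik, imaging
import cv2
for n in ("top","side"):
    cv2.imwrite(f"pics/{n}0.png",imaging.capture(n))
    m=imaging.camera_model(n);print(n,m)
print(bot.get_state())
E
```

```text
pics
top {'K': array([[620.58296785,   0.        , 303.84178734],
       [  0.        , 620.58296785, 238.82265014],
       [  0.        ,   0.        ,   1.        ]]), 'position': array([-183.35769134,  259.35603261, 1510.49145738]), 'rotation': array([ 0.46365523,  0.00985397, -1.98316594])}
side {'K': array([[461.17489879,   0.        , 321.76393677],
       [  0.        , 461.17489879, 232.66454537],
       [  0.        ,   0.        ,   1.        ]]), 'position': array([510.29753813, 954.62891783, 754.63912374]), 'rotation': array([ 0.96793748, -0.00319306,  3.13370117])}
{'t': 0.1, 'qpos': array([-1.40418479e+00,  3.26833138e-01, -1.93464511e-01,  1.05203691e+00,
        4.96329681e-05,  1.43657812e+00]), 'joint_velocities': array([ 0.00138319, -0.00309912,  0.00287365,  0.00102536,  0.00019161,
        0.00094614]), 'effort': array([ 6.15393983e-04, -4.44236720e+01,  2.63039571e+01,  7.86902237e-03,
       -5.98076622e-05,  3.40174523e-06]), 'tcp_pos': array([ 162.90076137, -524.77676603,  230.60745738]), 'orientation': array([-3.14007490e+00, -2.55026221e-04,  3.00829512e-01]), 'contact_force': array([-0.11377797,  0.41769082,  0.46604528]), 'wrist_torque': array([-0.03575003, -0.02280996,  0.03944551]), 'gripper_force': 0.0, 'opening': 1.0009918391795622}
```

View pics/top0.png

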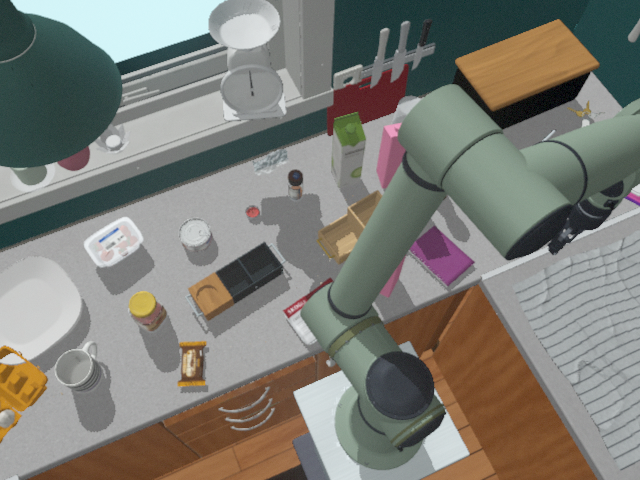

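View pics/side0.png

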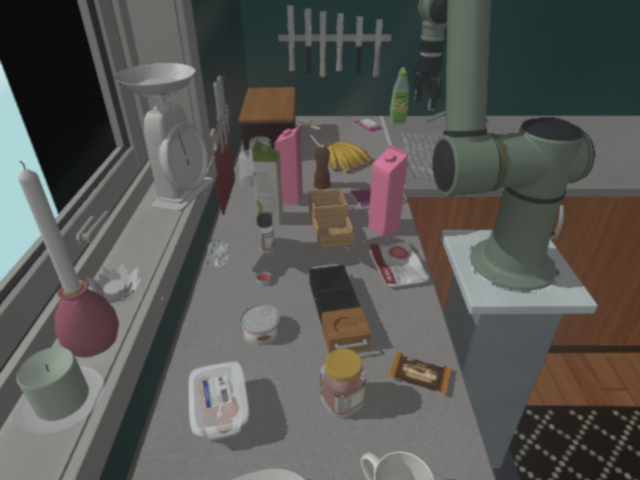

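The top view shows the light caddy at about (355,225), the black caddy at about (240,280), the carton at (350,150), the jam jar at (147,310), the spice jar at (296,183), the tealight at (253,212) and the tin at (195,235). The arm hides the mill. In the side view the mill is at (322,165), and there are two pink decoys at (290,165) and (388,190).

I'll swing the arm aside for a clear top view, then crop both.

```bash
cat > h.py <<'E'
from bench import bot, solve_ik, imaging
import numpy as np, cv2
from scipy.spatial.transform import Rotation as Rn
def cam(n):
    m=imaging.camera_model(n); return m["K"],np.array(m["position"]),Rn.from_euler('xyz',m["rotation"]).as_matrix()
def proj(n,p,c=None):
    K,t,R=c or cam(n); q=(np.atleast_2d(p)-t)@R; q=q*[1,-1,-1]; q=q@K.T; return q[:,:2]/q[:,2:]
def back(n,uv,z,c=None):
    K,t,R=c or cam(n); uv=np.atleast_2d(uv).astype(float)
    d=(np.c_[uv,np.ones(len(uv))]@np.linalg.inv(K).T*[1,-1,-1])@R.T
    return t+d*((z-t[2])/d[:,2])[:,None]
E
python3 - <<'E'
from h import *
print(proj("top",[[0,0,0],[0,0,230]]),proj("side",[[0,0,0]]))
print("mill foot side", back("side",[[322,188]],0), "jam lid", back("side",[[344,362]],110),back("top",[[143,304]],110))
q=bot.get_state()["qpos"].copy(); q[0]=-2.2; bot.move_j(q)
t=imaging.capture("top"); s=imaging.capture("side")
cv2.imwrite("pics/top1.png",cv2.resize(t[90:390,70:470],(800,600),interpolation=cv2.INTER_CUBIC))
cv2.imwrite("pics/side1.png",cv2.resize(s[110:420,180:480],(580,600),interpolation=cv2.INTER_CUBIC))
E
```

```text
[[379.35387014 420.86651751]
 [390.51774973 400.01743818]] [[511.14146301 262.71305548]]
mill foot side [[ 496.3558941  -406.19031706    0.        ]] jam lid [[465.04496409 417.90901496 110.        ]] [[459.98781564 415.0261397  110.        ]]
```

View pics/top1.png

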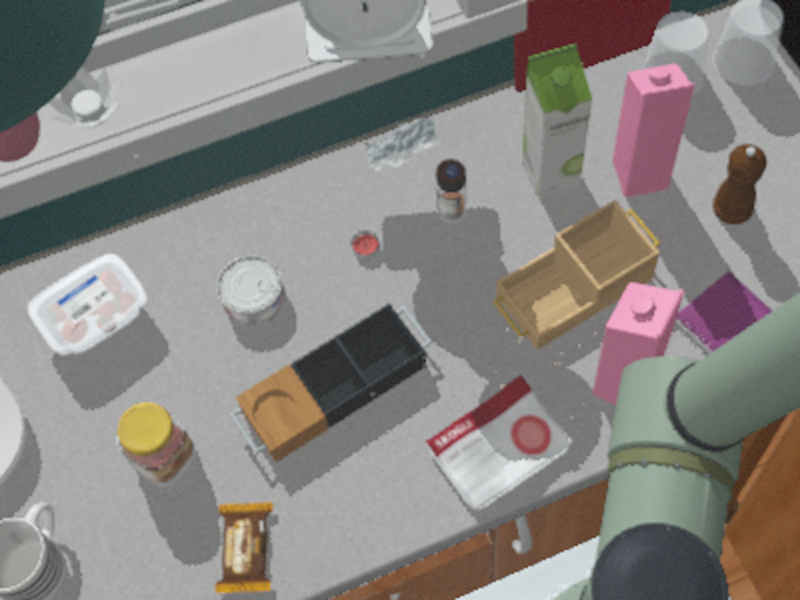

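View pics/side1.png

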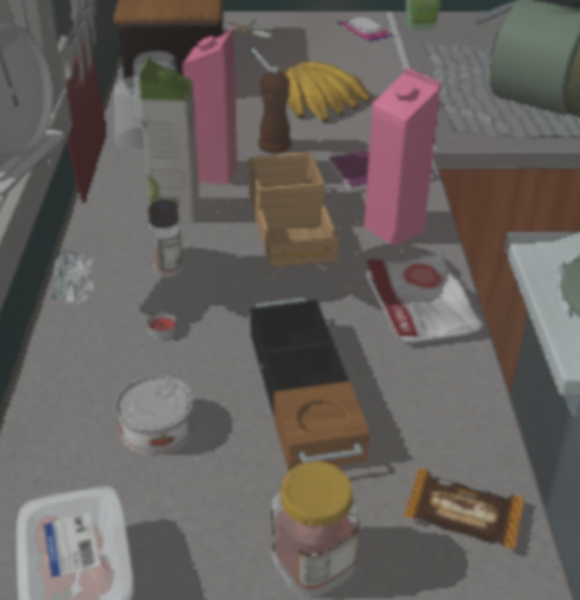

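The top view is clear now. Crop pixels: caddy rim corners (612,206), (658,262), (497,296), (541,345); black caddy corners (390,307), (427,357), (237,405), (277,457); jam lid (147,428); tealight (366,242); spice lid (451,175); mill knob (748,152); carton roof low edge at about (532,107) to (590,95). One decoy stands beside the real carton, toward -y. The other stands between the robot and the light caddy.

```bash
python3 - <<'E'
from h import *
c=cam("top")
def b(p,z): return back("top",np.atleast_2d(p)/2+[70,90],z,c)[:,:2]
def fit(loc,w):
    loc=np.array(loc,float);l0=loc.mean(0);w0=w.mean(0);a=loc-l0;d=w-w0
    th=np.arctan2((a[:,0]*d[:,1]-a[:,1]*d[:,0]).sum(),(a*d).sum()); R=np.array([[np.cos(th),-np.sin(th)],[np.sin(th),np.cos(th)]])
    t=w0-R@l0; print("pose",t.round(1),round(th,3),"res",((loc@R.T+t)-w).round(1).tolist())
fit([[50,-97],[-50,-97],[50,97],[-50,97]],np.r_[b([[612,206],[658,262]],75),b([[497,296],[541,345]],40)])
fit([[44,-117],[-44,-117],[44,117],[-44,117]],b([[390,307],[427,357],[237,405],[277,457]],45))
for n,p,z in [("jam",[147,428],110),("tea",[366,242],15),("spice",[451,175],105),("mill",[748,152],150),("millfoot",[735,206],0),("tin",[250,287],40),
 ("cartonlowL",[532,107],195),("cartonlowR",[590,95],195),("cbaseL",[541,193],0),("cbaseR",[584,178],0),("pinkR",[650,75],240),("pinkRb1",[628,195],0),("pinkRb2",[672,187],0),("pink2 base",[600,400],0),("pink2cap",[643,305],240)]: print(n,b(p,z).round(0))
s=cam("side")
def bs(p,z): return back("side",np.array(p)*[300/580,310/600]+[180,110],z,s)[0,:2].round(0)
print("side: jam",bs([317,493],110),"tea",bs([162,323],15),"spice",bs([164,212],105),"mill",bs([272,76],150),"cbase",bs([150,212],0),bs([196,220],0))
E
```

```text
pose [ 457.8 -162.9] 0.205 res [[-0.9, -0.3], [1.9, -3.9], [4.4, 0.8], [-5.4, 3.4]]
pose [454.8 182.6] 0.218 res [[0.4, 0.0], [0.4, -2.3], [-0.4, -0.9], [-0.4, 3.2]]
jam [[460. 414.]]
tea [[643.  67.]]
spice [[642. -63.]]
mill [[ 491. -419.]]
millfoot [[ 494. -432.]]
tin [[628. 237.]]
cartonlowL [[ 642. -177.]]
cartonlowR [[ 628. -254.]]
cbaseL [[ 625. -191.]]
cbaseR [[ 622. -258.]]
pinkR [[ 597. -318.]]
pinkRb1 [[ 572. -303.]]
pinkRb2 [[ 558. -366.]]
pink2 base [[ 308. -128.]]
pink2cap [[ 314. -163.]]
side: jam [465. 424.] tea [645.  73.] spice [648. -50.] mill [ 501. -385.] cbase [ 692. -212.] [ 619. -189.]
```

```bash
python3 - <<'E'
from h import *
s=bot.get_state(); K,t,R=cam("wrist")
T=Rn.from_euler('xyz',s["orientation"]).as_matrix()
print(K, T.T@(t-s["tcp_pos"]), (T.T@R).round(3), s["t"])
np.savez("wc.npz",off=T.T@(t-s["tcp_pos"]),rot=T.T@R)
for p in [(640,0,380),(660,-220,330),(490,-425,380),(458,-163,420),(455,183,380),(460,414,330)]:
  for yaw in (0.21+np.pi,0.21+np.pi/2, 0.21):
    q=solve_ik(p,(np.pi,0,yaw)); print(p,round(yaw,2),None if q is None else np.round(q,2))
E
```

```text
[[365.38335272   0.         313.71573608]
 [  0.         365.38335272 238.69938306]
 [  0.           0.           1.        ]] [ 7.02497380e+01 -5.15999272e-02 -1.42274484e+02] [[ 0.001  0.96   0.278]
 [ 1.    -0.001 -0.001]
 [-0.     0.278 -0.96 ]] 1.7667
(640, 0, 380) 3.35 [-0.12  0.47  0.4   1.5   0.   -0.33]
(640, 0, 380) 1.78 [-0.12  0.47  0.4   1.5   0.    1.25]
(640, 0, 380) 0.21 [-0.12  0.47  0.4   1.5   0.    2.82]
(660, -220, 330) 3.35 [-0.43  0.6   0.48  1.45  0.   -0.64]
(660, -220, 330) 1.78 [-0.43  0.6   0.48  1.45  0.    0.93]
(660, -220, 330) 0.21 [-0.43  0.6   0.48  1.45  0.    2.5 ]
(490, -425, 380) 3.35 [-0.83  0.49  0.43  1.51  0.   -1.04]
(490, -425, 380) 1.78 [-0.83  0.49  0.43  1.51  0.    0.53]
(490, -425, 380) 0.21 [-0.83  0.49  0.43  1.51  0.    2.1 ]
(458, -163, 420) 3.35 [-0.49  0.15  0.05  1.47  0.   -0.7 ]
(458, -163, 420) 1.78 [-0.49  0.15  0.05  1.47  0.    0.87]
(458, -163, 420) 0.21 [-0.49  0.15  0.05  1.47  0.    2.44]
(455, 183, 380) 3.35 [ 0.23  0.16 -0.04  1.38  0.    0.02]
(455, 183, 380) 1.78 [ 0.23  0.16 -0.04  1.38  0.    1.59]
(455, 183, 380) 0.21 [ 0.23  0.16 -0.04  1.38  0.   -3.12]
(460, 414, 330) 3.35 [0.61 0.42 0.2  1.35 0.   0.4 ]
(460, 414, 330) 1.78 [0.61 0.42 0.2  1.35 0.   1.97]
(460, 414, 330) 0.21 [ 0.61  0.42  0.2   1.35  0.   -2.74]
```

```bash
python3 - <<'E'
from h import *
import pickle
Y=0.21+np.pi; out={}
for n,p in [("mill",(490,-420,320)),("bf",(458,-163,340)),("carton",(655,-215,370)),("small",(645,0,330)),("sup",(455,183,320)),("jam",(462,415,300))]:
    bot.move_ptp(p,(np.pi,0,Y)); c=cam("wrist"); out[n]=(imaging.capture("wrist"),c)
pickle.dump(out,open("w.pkl","wb")); print(bot.get_state()["t"])
ns=list(out)
for i in (0,1):
    k=[cv2.resize(out[n][0],(400,300),interpolation=cv2.INTER_AREA) for n in (["mill","carton","small","jam"] if i==0 else ["bf","sup"])]
    im=np.vstack([np.hstack(k[:2])]+([np.hstack(k[2:])] if i==0 else [])); cv2.imwrite(f"pics/w{i}.png",im)
E
```

```text
9.4417
```

View pics/w0.png

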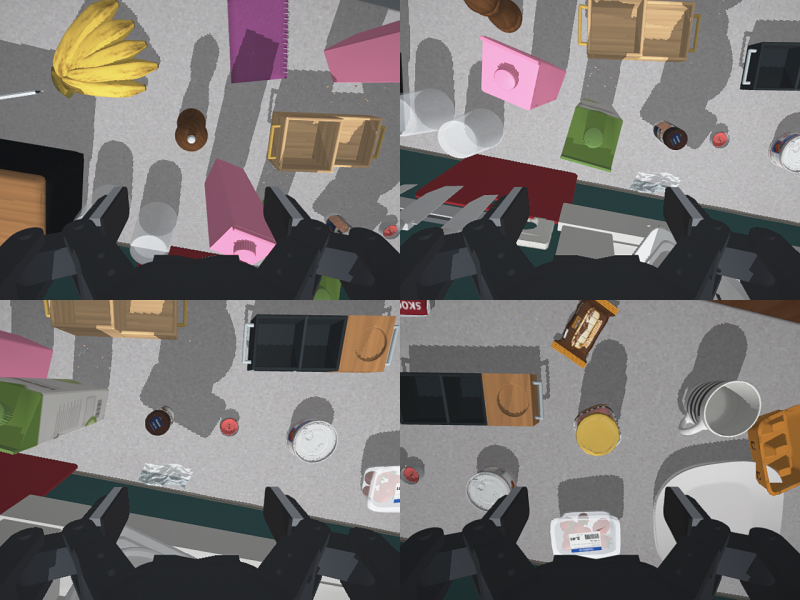

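View pics/w1.png

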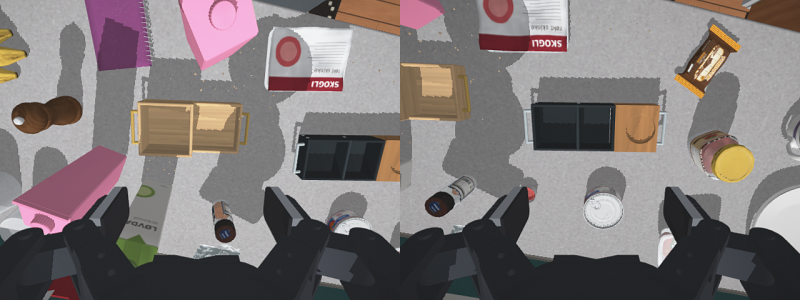

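Tile readings: mill knob (191,140); carton roof quad (181,106), (222,117), (212,172), (161,160), unobstructed; spice lid (158,120); tealight (229,126); jam lid (198,135). Light caddy rims: (136,100), (138,155) and (242,108), (241,153). Black caddy rim: (133,103), (257,105), (258,152), (134,151).

```bash
python3 - <<'E'
from h import *
import pickle
o=pickle.load(open("w.pkl","rb"))
def b(n,p,z): return back("",np.atleast_2d(p)*1.6+.3,z,o[n][1])[:,:2]
def fit(loc,w):
    loc=np.array(loc,float);l0=loc.mean(0);w0=w.mean(0);a=loc-l0;d=w-w0
    th=np.arctan2((a[:,0]*d[:,1]-a[:,1]*d[:,0]).sum(),(a*d).sum()); R=np.array([[np.cos(th),-np.sin(th)],[np.sin(th),np.cos(th)]])
    t=w0-R@l0; print("pose",t.round(1),round(th,3),"res",((loc@R.T+t)-w).round(1).tolist())
# image top = robot side (-x)
fit([[-50,-97],[50,-97],[-50,97],[50,97]],np.r_[b("bf",[[136,100],[138,155]],75),b("bf",[[242,108],[241,153]],40)])
fit([[-44,-117],[-44,117],[44,117],[44,-117]],b("sup",[[133,103],[257,105],[258,152],[134,151]],45))
print("mill",b("mill",[191,140],148),"spice",b("small",[158,120],105),"tea",b("small",[229,126],15),"jam",b("jam",[198,135],110))
print("recess",b("sup",[240,124],42), "tin", b("small",[313,139],40))
lo=b("carton",[[181,106],[222,117]],195);hi=b("carton",[[161,160],[212,172]],240)
print(lo,hi); fit([[-33,-33],[-33,33],[33,-33],[33,33]],np.r_[lo,hi])
# colour blobs full-res
for n,lo_,hi_,z in [("jam",(20,120,100),(35,255,255),110),("small",(0,120,100),(8,255,255),15)]:
    m=cv2.inRange(cv2.cvtColor(o[n][0],cv2.COLOR_BGR2HSV),lo_,hi_); k,l,s,c=cv2.connectedComponentsWithStats(m)
    for i in range(1,k):
        if s[i,4]>250: print(n,s[i],back("",[s[i,0]+s[i,2]/2,s[i,1]+s[i,3]/2],z,o[n][1])[0,:2])
E
```

```text
pose [ 474.3 -169.2] 0.16 res [[1.3, 2.3], [0.6, 0.8], [-6.5, 1.4], [4.6, -4.5]]
pose [466.7 184.1] 0.202 res [[2.3, -3.7], [-1.5, 6.4], [-0.2, -2.7], [-0.7, 0.0]]
mill [[ 497.30235596 -425.63983413]] spice [[645.27725805 -63.79029653]] tea [[644.29283081  67.27979497]] jam [[465.23026297 417.78452416]]
recess [[441.90345528 263.20158803]] tin [[631.17178066 229.14581544]]
[[ 618.69793115 -243.74955508]
 [ 621.6216599  -185.29582329]] [[ 684.80751469 -253.5900055 ]
 [ 687.18436305 -187.35642715]]
pose [ 653.1 -217.5] -0.067 res [[-0.8, -4.5], [0.7, 2.9], [-1.0, 1.0], [1.0, 0.6]]
jam [ 282  182   69   67 3647] [464.60337416 417.07875064]
small [353 190  27  26 536] [645.71536285  67.38246326]
```

```bash
cat > ov.py <<'E'
from h import *
def wire(im,c,pose,boxes,col,sc,org):
    x,y,th=pose; R=np.array([[np.cos(th),-np.sin(th)],[np.sin(th),np.cos(th)]])
    for (x0,x1,y0,y1,z) in boxes:
        P=np.array([[x0,y0],[x1,y0],[x1,y1],[x0,y1]])@R.T+[x,y]
        uv=(proj("",np.c_[P,np.full(4,z)],c)-org)*sc
        cv2.polylines(im,[np.round(uv*16).astype(int)],True,col,1,cv2.LINE_AA,4)
BF=[(-50,50,-97,0,75),(-50,50,0,97,40),(-44,44,-91,-3,75),(-44,44,3,91,40),(-44,44,-91,-3,6),(-44,44,3,91,6)]
SU=[(-44,44,-117,117,45),(-38,38,-111,-35,45),(-38,38,-29,31,45),(-44,44,37,117,45),(-44,44,-117,117,0)]
E
python3 - <<'E'
from ov import *
import pickle
o=pickle.load(open("w.pkl","rb")); rows=[]
for n,bx,p,org in [("bf",BF,(474.3,-169.2,.16),(190,140)),("sup",SU,(466.7,184.1,.202),(185,140))]:
    im,c=o[n]; x,y=org; a=cv2.resize(im[y:y+130,x:x+250],None,fx=2.3,fy=2.3,interpolation=cv2.INTER_CUBIC)
    wire(a,c,p,bx,(0,255,0),2.3,org); rows.append(a)
cv2.imwrite("pics/ov.png",np.vstack(rows))
E
```

```text
(no output)
```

View pics/ov.png

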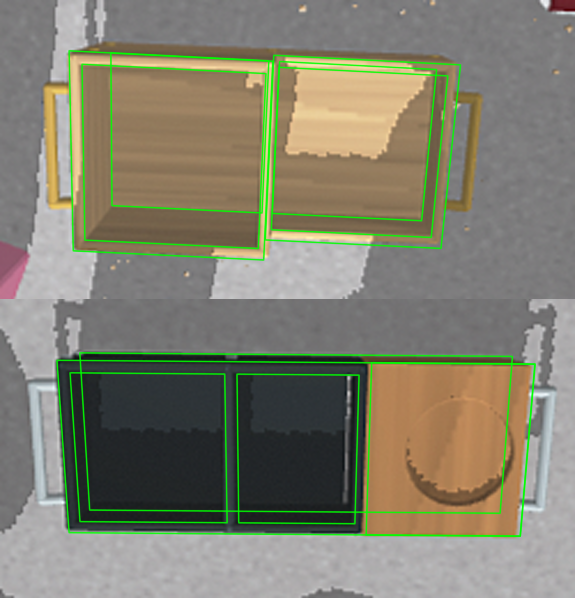

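The wrist fits lie on the rims, so I'll use them: the light caddy at (474,-169), yaw 0.16, and the black one at (467,184), yaw 0.20. Jam goes first.

```bash
cat >> h.py <<'E'
pi=np.pi
def st():
    s=bot.get_state(); print("t",round(s["t"],1),"tcp",s["tcp_pos"].round(1),"open",round(s["opening"],3),"gf",round(s["gripper_force"],1),"F",s["contact_force"].round(1)); return s
def pick(xy,yaw,z,up,pre,effort,above=60,lift=250):
    bot.grip(pre)
    bot.move_ptp((*xy,z+above),(pi,0,yaw)); 
    hit=bot.movel((*xy,z),max_speed=120,threshold=15); print("hit",hit)
    bot.grip(0.0,effort); st(); bot.movel((*xy,up),max_speed=lift); return st()
def place(xy,yaw,zc,z,rel,carry=200,low=40):
    bot.movel((*xy,zc),rot=(pi,0,yaw),max_speed=carry); bot.movel((*xy,z+15),max_speed=carry)
    hit=bot.movel((*xy,z-5),max_speed=low,threshold=5); print("seated",hit); st()
    bot.grip(rel); bot.movel((*xy,zc),max_speed=250); st()
E
python3 - <<'E'
from h import *
pick((465,417),.16+pi/2,80,300,1.0,60,above=100)
place((466.8,-122.8),.16+pi/2,290,86,1.0,carry=300)
cv2.imwrite("pics/j.png",imaging.capture("wrist"))
E
```

```text
hit False
t 12.4 tcp [466.1 417.7  82.4] open 0.77 gf 61.6 F [-1.5 -1.3  9.1]
t 13.4 tcp [464.2 416.4 298.2] open 0.773 gf 62.8 F [ 0.2  0.5 -4.8]
seated True
t 16.6 tcp [ 468.  -123.4   88.6] open 0.766 gf 65.4 F [-1.4  0.1  6.5]
t 17.9 tcp [ 466.1 -122.5  288.7] open 0.999 gf 0.0 F [-0.  -1.5  0.1]
```

```bash
python3 - <<'E'
from h import *
import pickle
o=pickle.load(open("w.pkl","rb"))
for z in (195,240): print(z,back("",np.array([[82,37],[165,72],[138,107],[83,88]])*1.6,z,o["carton"][1])[:,:2].round(0).tolist())
bot.move_ptp((653,-217.5,300),(pi,0,-.067+pi)); cv2.imwrite("pics/c.png",imaging.capture("wrist"))
a=cv2.imread("pics/j.png");b=cv2.imread("pics/c.png")
cv2.imwrite("pics/jc.png",np.hstack([cv2.resize(x,(400,300),interpolation=cv2.INTER_AREA) for x in (a,b)]))
K=cam("wrist")
for z in (195,215,240):
  q=np.array([[-33,-33,z],[-33,33,z],[33,33,z],[33,-33,z]])
  q[:,:2]=(q[:,:2]@Rn.from_euler('z',-.067).as_matrix()[:2,:2].T)+[653,-217.5]; print(z,(proj("",q,K)/1.6).round(0).tolist())
E
```

```text
195 [[560.0, -383.0], [580.0, -273.0], [632.0, -301.0], [623.0, -377.0]]
240 [[564.0, -361.0], [580.0, -267.0], [625.0, -291.0], [617.0, -356.0]]
195 [[165.0, 119.0], [226.0, 120.0], [225.0, 176.0], [168.0, 176.0]]
215 [[163.0, 122.0], [229.0, 123.0], [227.0, 184.0], [166.0, 183.0]]
240 [[159.0, 127.0], [233.0, 128.0], [230.0, 194.0], [162.0, 194.0]]
```

View pics/jc.png

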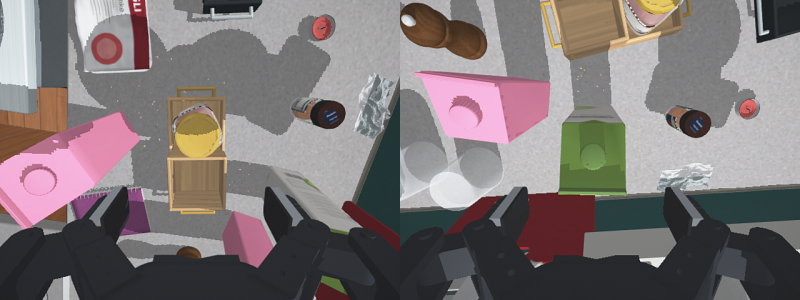

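The left half shows the jam standing in the low bay. In the right half the carton roof lies at (165–226,120) to (158–227,193), as predicted, with the decoy clear of it. I'll grip and place it.

```bash
python3 - <<'E'
from h import *
yc=-.067+pi
s=pick((653,-219),yc,185,305,1.0,60,above=100,lift=120)
if s["opening"]>.6: place((481.8,-215.6),.16+pi,305,191,1.0,carry=130)
cv2.imwrite("pics/c2.png",imaging.capture("top")[90:390,200:600])
E
```

```text
hit False
t 21.0 tcp [ 654.  -219.7  186.5] open 0.762 gf 68.8 F [ 0.1 -1.   4.1]
t 22.1 tcp [ 652.5 -218.7  303.6] open 0.766 gf 67.9 F [-0.5 -0.4 -6.2]
seated True
t 24.9 tcp [ 482.4 -216.4  192.3] open 0.768 gf 68.1 F [ 0.9 -0.6  3.2]
t 25.9 tcp [ 481.8 -215.6  304.9] open 1.002 gf 0.0 F [ 0.7  0.2 -1. ]
```

View pics/c2.png

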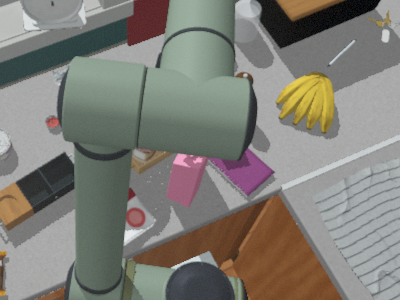

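```bash
python3 - <<'E'
from h import *
y=.2+pi
bot.grip(0.62,20); bot.move_ptp((645,67.3,100),(pi,0,y))
print(bot.movel((645,67.3,20),max_speed=150)); print(bot.movel((645,67.3,-14),max_speed=20,threshold=4)); z=st()["tcp_pos"][2]
zp=z+9.5; bot.movel((645,67.3,zp),max_speed=40); bot.grip(0,25); st(); bot.movel((645,67.3,140),max_speed=150); st(); print("zp",zp)
cv2.imwrite("pics/t.png",cv2.resize(imaging.capture("wrist"),(400,300),interpolation=cv2.INTER_AREA))
E
```

```text
False
True
t 29.6 tcp [644.8  67.3  -3.5] open 0.624 gf 2.5 F [-0.4 -1.1  5.3]
t 30.3 tcp [644.9  67.3   6.1] open 0.423 gf 25.1 F [-1.5  0.8  3.4]
t 31.3 tcp [644.2  67.3 138.9] open 0.423 gf 25.0 F [-0.1 -0.1  0.2]
zp 6.007778548365943
```

View pics/t.png

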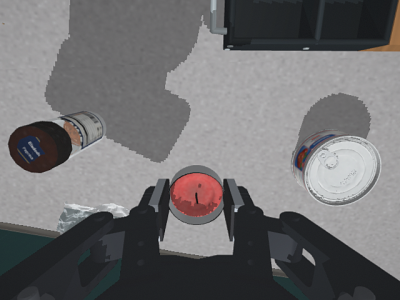

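The tealight is held centred in the pads. Next I'll place it, then the spice jar.

```bash
python3 - <<'E'
from h import *
y=.2+pi
place((449.6,267.4),y,140,45.2,0.62,carry=200,low=30)
cv2.imwrite("pics/t2.png",cv2.resize(imaging.capture("wrist"),(400,300),interpolation=cv2.INTER_AREA))
bot.movel((455,200,200),max_speed=300)
s=pick((645,-64),y,68,230,0.8,40,above=150)
if s["opening"]>.3: place((466.5,185.1),y,200,74.2,0.75,carry=250)
cv2.imwrite("pics/t3.png",np.hstack([cv2.imread("pics/t2.png"),cv2.resize(imaging.capture("wrist"),(400,300),interpolation=cv2.INTER_AREA)]))
E
```

```text
seated True
t 34.0 tcp [449.8 267.5  44.7] open 0.425 gf 25.5 F [ 0.8 -0.9  3. ]
t 34.9 tcp [449.9 267.5 140.6] open 0.619 gf 0.0 F [-0.8  0.7 -0. ]
hit False
t 38.6 tcp [645.6 -64.4  68.8] open 0.466 gf 39.9 F [ 0.3 -0.8  3.7]
t 39.4 tcp [644.1 -63.7 228.3] open 0.467 gf 40.2 F [ 0.7  0.3 -1.5]
seated True
t 41.8 tcp [467.6 184.5  74.3] open 0.468 gf 40.0 F [ 0.9 -1.2  2.4]
t 42.9 tcp [466.  185.  199.2] open 0.752 gf 0.0 F [-0.8 -0.4 -0.6]
```

View pics/t3.png

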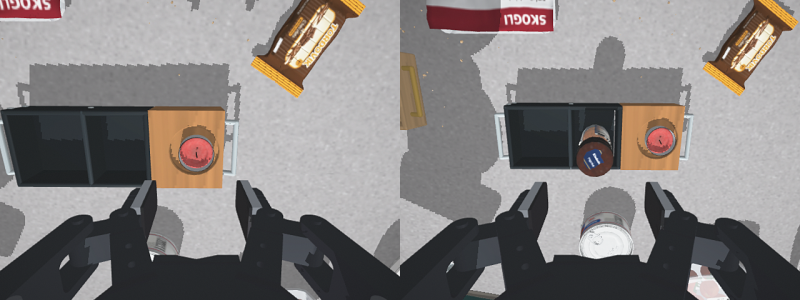

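Tealight and spice jar look seated: the right half shows the tealight at (662,140) and the jar at (595,155). Now the mill, carried high over the carton.

```bash
python3 - <<'E'
from h import *
y=.2+pi/2
bot.movel((466,185,390),max_speed=300)
bot.move_ptp((497,-425,390),(pi,0,y))
s=pick((497,-425),y,103,395,0.95,40,above=90)
if s["opening"]>.4:
    place((481.3,112.6),y,395,109.2,0.8,carry=220)
    bot.move_ptp((360,250,420),(pi,0,.2+pi))
    print(st()["t"]); cv2.imwrite("pics/f_top.png",imaging.capture("top")); cv2.imwrite("pics/f_side.png",imaging.capture("side"))
E
```

```text
hit False
t 48.3 tcp [ 497.4 -425.6  104.4] open 0.552 gf 40.7 F [-1.2  0.3  5.3]
t 49.6 tcp [ 496.7 -424.7  393.6] open 0.551 gf 41.3 F [ 0.1 -0.4 -2.2]
seated True
t 54.0 tcp [481.8 112.8 109.9] open 0.552 gf 41.7 F [0.5 0.  0.6]
t 55.7 tcp [480.8 112.6 393.9] open 0.799 gf 0.0 F [-0.2  0.4 -0.5]
t 56.8 tcp [360.1 249.8 419.4] open 0.799 gf 0.0 F [0.4 0.5 0.5]
56.775
```

```bash
python3 - <<'E'
from ov import *
ims=[]
def circ(a,c,xy,r,z):
    t=np.linspace(0,2*np.pi,40); uv=proj("",np.c_[xy[0]+r*np.cos(t),xy[1]+r*np.sin(t),np.full(40,z)],c)
    cv2.polylines(a,[np.round(uv*16).astype(int)],True,(255,255,0),1,cv2.LINE_AA,4)
for n,p in (("s",(462,190,340)),("b",(474,-169,430))):
    bot.move_ptp(p,(pi,0,.2+pi)); bot.dwell(.3); c=cam("wrist"); a=imaging.capture("wrist")
    if n=="s":
        wire(a,c,(466.7,184.1,.202),SU[:1],(0,255,0),1,(0,0))
        circ(a,c,(449.6,267.4),19,54); circ(a,c,(466.5,185.1),20.5,111); circ(a,c,(481.3,112.6),24.5,130)
    else:
        wire(a,c,(474.3,-169.2,.16),BF[:2],(0,255,0),1,(0,0)); circ(a,c,(466.8,-122.8),33,116)
        wire(a,c,(481.8,-215.6,.16),[(-33,-33,-33,33,201),(33,33,-33,33,248)],(255,255,0),1,(0,0))
    ims.append(cv2.resize(a[90:360,150:510],(800,600))[:, :])
a=np.vstack([cv2.resize(i,(400,300),interpolation=cv2.INTER_AREA) for i in ims]); cv2.imwrite("pics/fin.png",a)
E
```

```text
(no output)
```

View pics/fin.png

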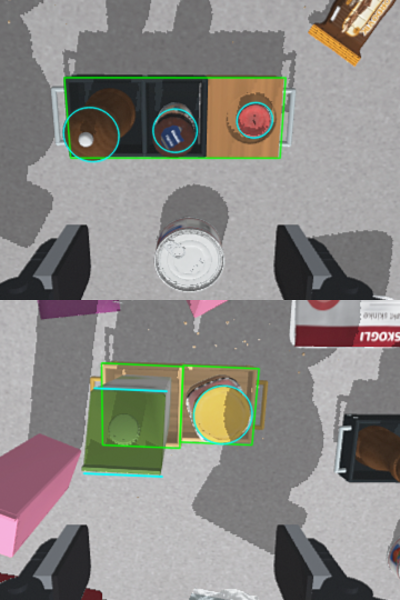

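The cyan predictions sit on all five objects within a few millimetres, and both rims match. The seating heights also agreed with the floors: +6.2, +5.8, +38.6, +5.5 and +5.5 mm (jam, carton, tealight, spice, mill). I'll hand in.

```bash
python3 - <<'E'
from h import *
print(bot.sign_off())
E
```

```text
the job is handed in; nothing more can be done
None
```

Both caddies are made up and the job is handed in at about 60 s of the 141 s limit: my last camera check showed all five items in place and upright and the tin was never touched, but sign-off returned no verdict.

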